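# Clamp a panel on a router fixture board with two cam levers

## Robot

A 6-joint arm with a two-finger parallel gripper is mounted at the origin on the work surface. World frame = base frame: x ahead of the robot, y to its left, z up, the work surface at z = 0. Lengths are in mm, angles in rad, forces in N, time in s.
With the tool pointing down it reaches from about 350 to 775 mm from the base axis. Payload 7.3 kg.
Tool frame: the origin (TCP) lies at the very end of the fingers, on their centre line; the grasp point (between the pads) lies bot.grip_point_offset behind it (bot.grip_point_offset is the distance from the TCP to the grasp point, in mm); z points along the fingers, y is the line along which they close (so a half turn about z gives the same grasp; the last joint's range is limited). The gripper opens to 92 mm and grips with 3 to 60 N. Pads are 19 mm wide; open, the fingers measure 130 mm over their backs; the gripper's body (75 mm by 190 mm) begins 47 mm behind the grasp point.
Start: joints at [-1.278, 0.342, 1.524, -0, 1.275, -0.146], TCP at [223.072, -475.272, 226.741] pointing down, gripper open.
Joint ranges: [-2.53, 2.53], [-0.77, 2.02], [0.04, 2.7], [-1, 4.14], [0.28, 2.66], [-3.11, 3.11]. Speed limits (rad/s): [2.57, 2.57, 3.14, 3.14, 3.14, 3.14].

## Interface

Orientations are given as [roll, pitch, yaw] about the fixed x, y, z axes, in that order (R = Rz(yaw) Ry(pitch) Rx(roll)).
In Python, from plant import bot gives the robot as it stands. The module is installed in compiled form; this text tells all that it offers.
- The arm moves only by the tool carry_out, never from a script. Its argument "plan" is a list of rows, each an object of numbers: "tx", "ty", "tz": the shift along the world's x, y, z in mm; "rx", "ry", "rz": the turn, a rotation vector about the world's x, y, z in rad. A call has 1 to 12 rows; each row shifts and turns the commanded pose from where the row before left it; what a row does not reach is not made up. A row lasts 1/10 s, in which the tool goes at most 50 mm and 8.59 degrees, less where a joint would pass 70% of its speed; a pose out of reach is approached as far as the arm can. A call with a gripper value outside its range is refused whole. "gripper" is the closure, from 0 (fully open) to 1 (shut), set as the call begins (left out, the last holds). The fingers move at their own pace and stop on an object; the grip force is fixed at half the most. Time passes only in rows, so rows that do not move let the fingers close. It gives the time, the measured TCP pose, the force, the opening and the grip force at its end, in the units of the state.
- bot.get_obs(): the state, without advancing time (a new reading comes with each control period).
- bot.capture(name): name is "scene" or "top" or "wrist"; returns the picture (480x640x3 uint8, red, green, blue); there is no depth.
- bot.camera_model(name): a dict with "camera_matrix" (3x3 intrinsics, pixels), "R" (3x3) and "t" (3): a world point X has camera coordinates R X + t. Camera axes: x right, y down, z forward; pixel columns grow to the right and rows downward; lengths in mm; the calibration is good to about 2 mm. A picture is of the moment at which its call begins: read the wrist's pose just before it. camera_model takes no time and is no camera call; for the wrist camera it gives the pose at the moment of the call.
- bot.close_job(): hands the job in; it is judged then, once.
The state is a dict: "time": time; "joint_positions": joint angles; "dq": joint speeds; "tau": joint torques, N m; "tool_pos": TCP position; "tcp_rot": TCP orientation; "contact_force": force on the tool from outside, world axes, zero at the start; "moment": the same for the moment, N m; "grip_width": finger opening in mm; "finger_force": force on a finger pad.
Only numpy, scipy, OpenCV 4.12 (cv2) and the standard library are available. Lean on these libraries where they do the work, as an engineer would, in place of code of your own. Each camera call takes 0.05 s, during which the arm holds its last target. There are 200 camera calls.

## Task

Clamp the plywood panel on the fixture board for routing: with one fingertip, push the handle of each of the two black cam clamps round until it rests against its stop peg, so that the cams press the panel tight along the aluminium fence, its end still by the wooden end-stop dowel. Push the handles steadily without forcing them, do not grip or lift anything, and leave the spanner, brush, tape measure and jar where they are.

Things in the scene. Friction and masses are not known exactly. Their poses are not given: they have to be found in the camera images.
- board: Fixture board fixed on the bench: white-faced sheet 360 x 500 mm, 22 mm thick, with a grid of dark flush dog holes. Origin: centre of its underside, on the bench. x points from the fence to the cam clamps, y along the fence, z up. In this frame the clamps' vertical pivots are at x = 17.6 mm, y = 75 mm (left) and -105 mm (right); the fence face is at x = -115 mm.
- fence (a point): Point on the fence, an aluminium bar 20 x 340 x 20 mm high with two low bolt heads on top, fixed on the board. The point lies on the foot of its straight face towards the panel, at mid length; x points out of that face towards panel and clamps, y along the bar.
- panel: Loose plywood blank 95 (x) x 320 (y) x 18 mm thick, about 0.3 kg, flat on the board between fence and clamps, at the start a few mm off the fence and slightly askew. Origin: centre of its underside; x from the fence side to the clamp side, y along the fence.
- edge_left (a point): Point on the panel's fence-side edge at its +y end, at mid thickness (touches the fence face when the panel is tight).
- edge_right (a point): The same at the panel's -y end.
- panel_end (a point): Point on the panel's -y end face, at mid thickness, facing the end-stop dowel (wood, 16 mm thick, 26 mm high, at x = -72, y = -195 mm in the board's frame). The gap is 1 to 5 mm at the start; the turning cams drag the panel that way.
- left_lever: Left cam clamp (further along the board's +y): one flat black piece, a 56 mm disc with a straight handle 20 mm wide, lying 1 to 20 mm above the board's top; a bolt head on the pivot stands 8 mm higher. Origin: on the vertical pivot axis at the board's top; x along the handle's centre line, whose round end is 108 mm out, z up. The disc's centre is 10 mm from the pivot on the handle's +y side.
- left_tip (a point): In the left handle, on its centre line, 98 mm from the pivot and 10.5 mm above the board. Push the handle on its lever-frame -y side, best 80 to 90 mm from the pivot: about 2 N while it turns freely, up to about 12 N as it tightens in the last 0.4 rad. It stays where it is left.
- left_cam (a joint): Left clamp's angle, rad, growing anticlockwise from above, which drives the disc against the panel. 0: open, handle pointing away from the fence (0.18 rad past square). 1.75: closed, a hard stop; handle parallel to the fence, pointing to the board's +y, on its steel stop peg (12 mm thick, 26 mm high, between handle and panel, 78 mm from the pivot). Starts at 0 to 0.4.
- right_lever: Right cam clamp, identical to the left one, 180 mm from it towards the board's -y.
- right_tip (a point): The same point in the right handle.
- right_cam (a joint): Angle of the right clamp, as for the left.
- spanner: Bystander: steel open-ended spanner 150 mm long lying on the board behind the fence. Origin at its middle, underside.
- brush: Bystander: hand brush lying on the bench beyond the board.
- tape: Bystander: tape measure, grey case 36 x 66 x 60 mm high, standing on the bench beside one end of the board.
- jar: Bystander: glass jar 60 mm wide, 75 mm high, on the bench beside the other end of the board.

How it is judged:
By the outcome, as a careful person would: the job done as asked, in the order asked, and still so for the second after the job is handed in, with the robot touching nothing.
It also fails if it takes over 58 s, if anything falls off the work surface, if the arm or the gripper's body presses on something with over 40 N, if the wrist force passes 120 N, or if a joint passes its speed limit or range.

## Working session

There is one attempt and no reset: what is moved stays moved. The work goes in short steps, Python scripts to look and compute and a tool call to move; the robot and the scene stay as the last step left them, time stands still between calls to the robot, and variables do not carry over. Pictures are saved under pics/ and viewed, at most 10 in all, crops included, and the job is handed in when it is done.

Besides the shell and the picture viewer there is one more tool, called by a JSON object that holds its "api" and its "payload", one argument or row to a line. carry_out: Moves the arm, as the interface text tells. Its arguments: {"type":"object","properties":{"plan":{"type":"array"},"gripper":{"type":"number"}},"required":["plan"]}

```bash
mkdir -p pics; python3 - <<'E'
from plant import bot
import cv2
o=bot.get_obs();print(o)
for n in("top","scene"):
    cv2.imwrite(f"pics/{n}0.png",bot.capture(n)[:,:,::-1])
    m=bot.camera_model(n);print(n,m)
E
```

```text
{'time': 0.0, 'joint_positions': array([-1.27801182e+00,  3.42668554e-01,  1.52504966e+00,  3.15124125e-05,
        1.27540817e+00, -1.46076588e-01]), 'dq': array([-2.48343749e-04,  1.03825732e-03, -1.33125304e-04, -9.32586487e-04,
        5.42570695e-05, -5.82768558e-04]), 'tau': array([-2.42523247e-04, -4.31247747e+01, -2.44212931e+01,  7.17359106e-02,
        5.59916126e-02, -1.42572967e-04]), 'tool_pos': array([ 222.94575298, -474.84156953,  226.06169434]), 'tcp_rot': array([-3.14007964e+00, -2.53058897e-04,  4.38851711e-01]), 'contact_force': array([ 1.03334659, -0.77740387, -0.21724011]), 'moment': array([-0.00490495,  0.01365058,  0.05678475]), 'finger_force': 0.0, 'grip_width': 91.63714370225502}
top {'camera_matrix': array([[563.52833202,   0.        , 322.12745885],
       [  0.        , 563.52833202, 245.25525772],
       [  0.        ,   0.        ,   1.        ]]), 'R': array([[-0.00870441, -0.99986514, -0.01392637],
       [-0.98714292,  0.01081484, -0.1594738 ],
       [ 0.15960291,  0.01235919, -0.98710393]]), 't': array([  56.99962481,  584.46270331, 1195.96357224])}
scene {'camera_matrix': array([[495.9610572 ,   0.        , 317.97065866],
       [  0.        , 495.9610572 , 247.43626482],
       [  0.        ,   0.        ,   1.        ]]), 'R': array([[ 0.33285013,  0.9427724 , -0.01977332],
       [ 0.62697658, -0.23692225, -0.7421376 ],
       [-0.70435159,  0.23462319, -0.66995582]]), 't': array([-209.73874735, -332.47011861, 1656.62623193])}
```

View pics/top0.png

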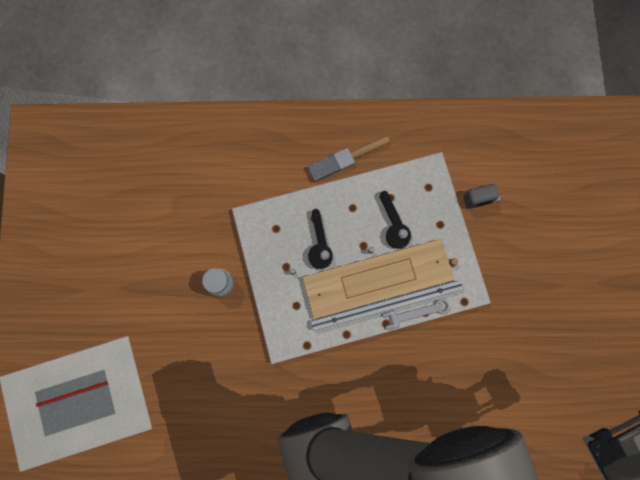

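View pics/scene0.png

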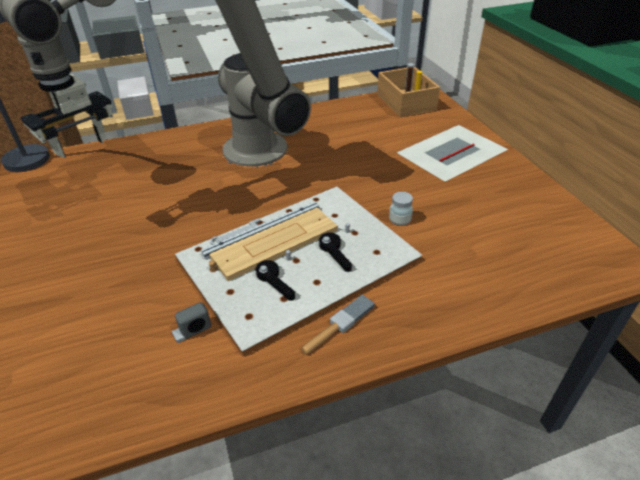

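The top view shows the board's corners at about (233,208), (443,153), (490,303) and (272,363). The clamp pivots are near (320,256) and (398,236), with handle ends at (316,212) and (384,194). I'll enlarge it for exact pixel positions.

```bash
python3 - <<'E'
import cv2
a=cv2.imread("pics/top0.png")[180:330,270:470]
cv2.imwrite("pics/crop0.png",cv2.resize(a,None,fx=4,fy=4,interpolation=cv2.INTER_CUBIC))
E
```

```text
(no output)
```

View pics/crop0.png

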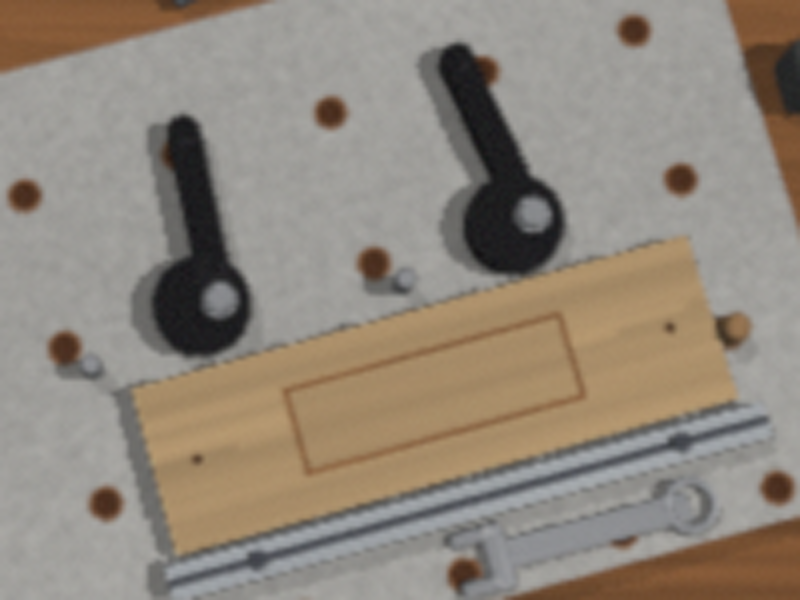

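In the crop, the bolt heads are at (220,298) and (533,213), and the handle ends at (182,117) and (456,45). The stop pegs are at (92,366) and (405,279), and the dowel is at (738,329). Next I'll fit the board pose.

```bash
cat > h.py <<'E'
import numpy as np
from plant import bot
def ray(px,z,m):
    R,t,K=m["R"],m["t"],m["camera_matrix"]
    d=R.T@np.linalg.solve(K,[px[0],px[1],1]);c=-R.T@t
    return (c+d*(z-c[2])/d[2])[:2]
E
python3 - <<'E'
from h import *
from scipy.optimize import least_squares
m=bot.camera_model("top")
cr=lambda x,y:(270+x/4-.375,180+y/4-.375)
P=[((233,208),22,(180,250)),((443,153),22,(180,-250)),((490,303),22,(-180,-250)),((272,363),22,(-180,250)),
(cr(220,298),50,(17.6,75)),(cr(533,213),50,(17.6,-105)),(cr(738,329),48,(-72,-195))]
W=np.array([ray(p,z,m) for p,z,_ in P]);B=np.array([b for *_,b in P])
w=np.array([1,1,1,1,2,2,2])[:,None]
def T(q,B):c,s=np.cos(q[2]),np.sin(q[2]);return B@np.array([[c,s],[-s,c]])+q[:2]
s=least_squares(lambda q:(w*(T(q,B)-W)).ravel(),[550,0,.25]);q=s.x
print(q,(T(q,B)-W).round(1).tolist())
for n,pv,e in(("L",(17.6,75),(182,117)),("R",(17.6,-105),(456,45))):
    p=T(q,np.array([pv]))[0];t=ray(cr(*e),40,m);d=t-p
    b=np.arctan2(d[1],d[0]);print(n,"pivot",p.round(1),"len",np.hypot(*d).round(1),"world ang",b.round(3),"cam",(b-q[2]+.18).round(3))
for e in((92,366),(405,279)):print("peg",ray(cr(*e),48,m).round(1))
E
```

```text
[ 5.66365730e+02 -3.08996083e+01  2.53176067e-01] [[0.6, 2.1], [1.8, 1.2], [-1.3, -0.4], [-0.7, 2.9], [-0.2, 0.2], [-0.6, -1.1], [0.6, -0.6]]
L pivot [564.6  46.1] len 106.3 world ang 0.191 cam 0.118
R pivot [ 609.7 -128.1] len 106.7 world ang 0.384 cam 0.311
peg [528.2 116.4]
peg [574.5 -55.9]
```

```bash
cat >> h.py <<'E'
PV={"L":(564.6,46.1),"R":(609.7,-128.1)}
def pose(n,b,off,r=85):
    p=np.array(PV[n]);c,s=np.cos(b),np.sin(b)
    return p+r*np.array([c,s])+off*np.array([s,-c])
E
python3 - <<'E'
from h import *
print(bot.grip_point_offset)
for n,b in(("L",.191),("R",.384)):
    print(n,"start",pose(n,b,45),pose(n,b,31))
    B=np.linspace(b,1.824,29 if n=="L" else 25);P=np.array([pose(n,x,29) for x in B])
    print("db",B[1]-B[0]);print(np.diff(P,axis=0).round(1).tolist()); print("end",P[-1])
E
```

```text
18.8
L start [656.59710145  18.05479856] [653.93933019  31.80020695]
db 0.05832142857142858
[[0.6, 5.2], [0.3, 5.2], [-0.0, 5.2], [-0.3, 5.2], [-0.7, 5.2], [-1.0, 5.1], [-1.3, 5.1], [-1.5, 5.0], [-1.8, 4.9], [-2.1, 4.8], [-2.4, 4.7], [-2.7, 4.5], [-2.9, 4.3], [-3.2, 4.2], [-3.4, 4.0], [-3.6, 3.8], [-3.8, 3.6], [-4.0, 3.3], [-4.2, 3.1], [-4.4, 2.8], [-4.6, 2.6], [-4.7, 2.3], [-4.8, 2.0], [-4.9, 1.7], [-5.0, 1.4], [-5.1, 1.2], [-5.2, 0.9], [-5.2, 0.5]]
end [571.38225577 135.65445833]
R start [ 705.36819669 -137.97907597] [ 700.12334658 -124.99864657]
db 0.06
[[-0.5, 5.4], [-0.8, 5.3], [-1.1, 5.3], [-1.4, 5.2], [-1.7, 5.1], [-2.0, 5.0], [-2.3, 4.9], [-2.6, 4.7], [-2.9, 4.5], [-3.2, 4.4], [-3.4, 4.2], [-3.7, 4.0], [-3.9, 3.7], [-4.1, 3.5], [-4.3, 3.2], [-4.5, 3.0], [-4.7, 2.7], [-4.8, 2.4], [-5.0, 2.1], [-5.1, 1.8], [-5.2, 1.5], [-5.3, 1.2], [-5.3, 0.9], [-5.4, 0.6]]
end [616.48225577 -38.54554167]
```

{"api": "carry_out", "payload": {
  "plan": [
    {"tx": 23, "ty": 26, "rz": -0.02},
    {"tx": 23, "ty": 26, "rz": -0.02},
    {"tx": 23, "ty": 26, "rz": -0.02},
    {"tx": 23, "ty": 26, "rz": -0.02},
    {"tx": 23, "ty": 26, "rz": -0.02},
    {"tx": 23, "ty": 26, "rz": -0.02},
    {"tx": 23, "ty": 26, "rz": -0.02},
    {"tx": 23, "ty": 26, "rz": -0.02},
    {"tx": 23, "ty": 26, "rz": -0.02},
    {"tx": 23, "ty": 26, "rz": -0.02},
    {"tx": 23, "ty": 26, "rz": -0.02},
    {"tx": 23, "ty": 26, "rz": -0.03}
  ],
  "gripper": 1
}}

```text
invalid input at $.plan[0]: expected keys tx, ty, tz, rx, ry, rz
```

{"api": "carry_out", "payload": {
  "plan": [
    {"tx": 23, "ty": 26, "tz": 0, "rx": 0, "ry": 0, "rz": -0.02},
    {"tx": 23, "ty": 26, "tz": 0, "rx": 0, "ry": 0, "rz": -0.02},
    {"tx": 23, "ty": 26, "tz": 0, "rx": 0, "ry": 0, "rz": -0.02},
    {"tx": 23, "ty": 26, "tz": 0, "rx": 0, "ry": 0, "rz": -0.02},
    {"tx": 23, "ty": 26, "tz": 0, "rx": 0, "ry": 0, "rz": -0.02},
    {"tx": 23, "ty": 26, "tz": 0, "rx": 0, "ry": 0, "rz": -0.02},
    {"tx": 23, "ty": 26, "tz": 0, "rx": 0, "ry": 0, "rz": -0.02},
    {"tx": 23, "ty": 26, "tz": 0, "rx": 0, "ry": 0, "rz": -0.02},
    {"tx": 23, "ty": 26, "tz": 0, "rx": 0, "ry": 0, "rz": -0.02},
    {"tx": 23, "ty": 26, "tz": 0, "rx": 0, "ry": 0, "rz": -0.02},
    {"tx": 23, "ty": 26, "tz": 0, "rx": 0, "ry": 0, "rz": -0.02},
    {"tx": 23, "ty": 26, "tz": 0, "rx": 0, "ry": 0, "rz": -0.03}
  ],
  "gripper": 1
}}

```text
time: 1.3
tool_pos: [499.7, -161.9, 226.4]
tcp_rot: [-3.141, 0.001, 0.188]
contact_force: [0.3, -0.5, -1.2]
grip_width: 1.5
finger_force: 0.0
```

{"api": "carry_out", "payload": {
  "plan": [
    {"tx": 26, "ty": 30, "tz": -15, "rx": 0, "ry": 0, "rz": 0},
    {"tx": 26, "ty": 30, "tz": -15, "rx": 0, "ry": 0, "rz": 0},
    {"tx": 26, "ty": 30, "tz": -15, "rx": 0, "ry": 0, "rz": 0},
    {"tx": 26, "ty": 30, "tz": -20, "rx": 0, "ry": 0, "rz": 0},
    {"tx": 26, "ty": 30, "tz": -20, "rx": 0, "ry": 0, "rz": 0},
    {"tx": 26, "ty": 29, "tz": -20, "rx": 0, "ry": 0, "rz": 0},
    {"tx": 0, "ty": 0, "tz": -20, "rx": 0, "ry": 0, "rz": 0},
    {"tx": 0, "ty": 0, "tz": 0, "rx": 0, "ry": 0, "rz": 0}
  ]
}}

```text
time: 2.1
tool_pos: [653.0, 17.0, 97.6]
tcp_rot: [-3.14, 0.007, 0.191]
contact_force: [-0.6, -0.1, -0.0]
grip_width: 0.4
finger_force: 0.0
```

```bash
python3 - <<'E'
from plant import bot
import cv2
cv2.imwrite("pics/s1.png",cv2.resize(bot.capture("scene")[170:370,160:440,::-1],None,fx=2.8,fy=2.8))
print(bot.get_obs()["tool_pos"])
E
```

```text
[653.77129817  16.09177325  99.75635656]
```

View pics/s1.png

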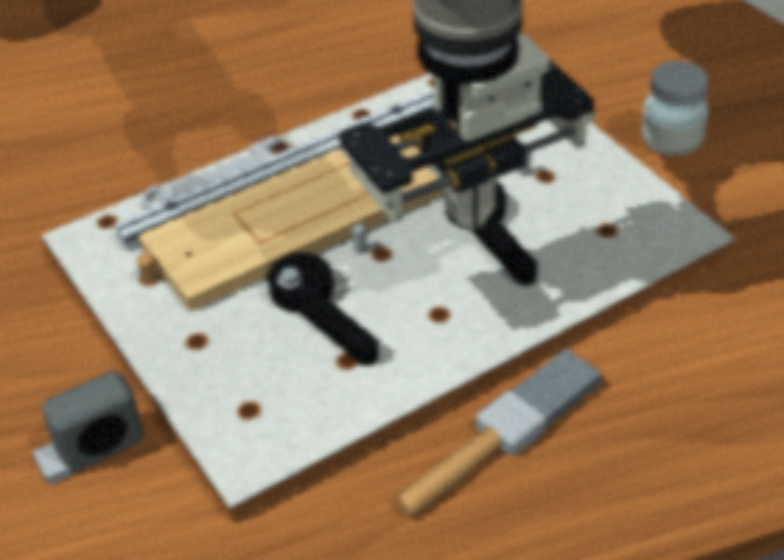

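The picture shows the closed fingers hovering about 100 mm up, clear on the pushing side of the left handle (handle end at 525,270 in the crop). I'll descend and close in on the handle.

{"api": "carry_out", "payload": {
  "plan": [
    {"tx": 1, "ty": 0, "tz": -25, "rx": 0, "ry": 0, "rz": 0},
    {"tx": 1, "ty": 0, "tz": -25, "rx": 0, "ry": 0, "rz": 0},
    {"tx": 1, "ty": 0, "tz": -15, "rx": 0, "ry": 0, "rz": 0},
    {"tx": 0, "ty": 0, "tz": -6, "rx": 0, "ry": 0, "rz": 0},
    {"tx": -1, "ty": 4, "tz": 0, "rx": 0, "ry": 0, "rz": 0},
    {"tx": -1, "ty": 4, "tz": 0, "rx": 0, "ry": 0, "rz": 0},
    {"tx": 0, "ty": 3, "tz": 0, "rx": 0, "ry": 0, "rz": 0},
    {"tx": 0, "ty": 0, "tz": 0, "rx": 0, "ry": 0, "rz": 0}
  ]
}}

```text
time: 2.95
tool_pos: [656.5, 27.4, 31.8]
tcp_rot: [3.141, -0.002, 0.19]
contact_force: [0.3, -0.2, -0.1]
grip_width: 0.4
finger_force: 0.0
```

{"api": "carry_out", "payload": {
  "plan": [
    {"tx": -1, "ty": 3, "tz": -3, "rx": 0, "ry": 0, "rz": 0},
    {"tx": -1, "ty": 3, "tz": 0, "rx": 0, "ry": 0, "rz": 0},
    {"tx": 0.6, "ty": 5.2, "tz": 0, "rx": 0, "ry": 0, "rz": 0.058},
    {"tx": 0.3, "ty": 5.2, "tz": 0, "rx": 0, "ry": 0, "rz": 0.058},
    {"tx": 0, "ty": 5.2, "tz": 0, "rx": 0, "ry": 0, "rz": 0.058},
    {"tx": -0.3, "ty": 5.2, "tz": 0, "rx": 0, "ry": 0, "rz": 0.058},
    {"tx": -0.7, "ty": 5.2, "tz": 0, "rx": 0, "ry": 0, "rz": 0.058},
    {"tx": -1, "ty": 5.1, "tz": 0, "rx": 0, "ry": 0, "rz": 0.058},
    {"tx": 0, "ty": 0, "tz": 0, "rx": 0, "ry": 0, "rz": 0}
  ]
}}

```text
time: 3.85
tool_pos: [652.7, 64.4, 27.6]
tcp_rot: [-3.141, 0.0, 0.538]
contact_force: [0.1, -0.3, -0.8]
grip_width: 0.4
finger_force: 0.0
```

{"api": "carry_out", "payload": {
  "plan": [
    {"tx": -1.3, "ty": 5.1, "tz": 0, "rx": 0, "ry": 0, "rz": 0.058},
    {"tx": -1.5, "ty": 5, "tz": 0, "rx": 0, "ry": 0, "rz": 0.058},
    {"tx": -1.8, "ty": 4.9, "tz": 0, "rx": 0, "ry": 0, "rz": 0.058},
    {"tx": -2.1, "ty": 4.8, "tz": 0, "rx": 0, "ry": 0, "rz": 0.058},
    {"tx": -2.4, "ty": 4.7, "tz": 0, "rx": 0, "ry": 0, "rz": 0.058},
    {"tx": -2.7, "ty": 4.5, "tz": 0, "rx": 0, "ry": 0, "rz": 0.058}
  ]
}}

```text
time: 4.45
tool_pos: [641.3, 92.5, 27.7]
tcp_rot: [3.141, 0.0, 0.885]
contact_force: [-0.5, -2.9, -0.4]
grip_width: 0.5
finger_force: 0.7
```

```bash
python3 - <<'E'
from plant import bot
import cv2
cv2.imwrite("pics/s2.png",cv2.resize(bot.capture("scene")[170:370,160:440,::-1],None,fx=2.8,fy=2.8))
print(bot.get_obs()["tool_pos"],bot.get_obs()["contact_force"])
E
```

```text
[640.73559501  93.30684758  27.65762645] [-0.42140591 -0.49241931 -0.30581789]
```

View pics/s2.png

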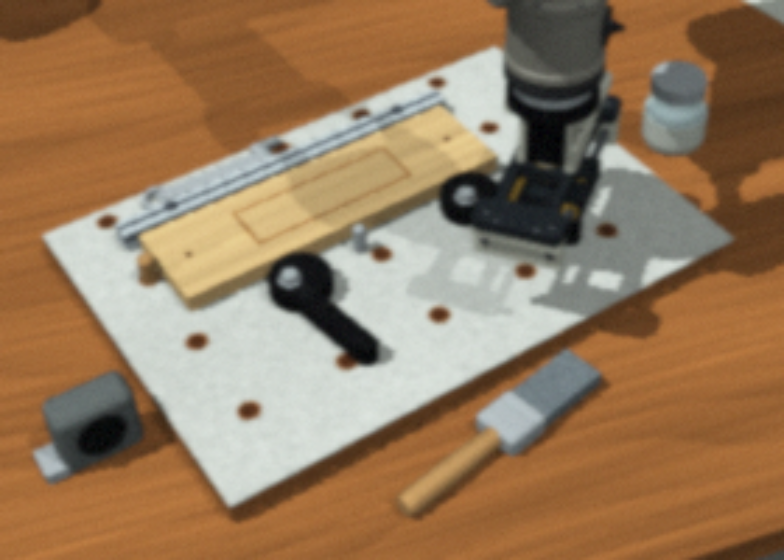

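The left handle has left its open position and is turning under the gripper, with the disc at (465,198). I'll keep pushing.

{"api": "carry_out", "payload": {
  "plan": [
    {"tx": -2.9, "ty": 4.3, "tz": 0, "rx": 0, "ry": 0, "rz": 0.058},
    {"tx": -3.2, "ty": 4.2, "tz": 0, "rx": 0, "ry": 0, "rz": 0.058},
    {"tx": -3.4, "ty": 4, "tz": 0, "rx": 0, "ry": 0, "rz": 0.058},
    {"tx": -3.6, "ty": 3.8, "tz": 0, "rx": 0, "ry": 0, "rz": 0.058},
    {"tx": -3.8, "ty": 3.6, "tz": 0, "rx": 0, "ry": 0, "rz": 0.058},
    {"tx": -4, "ty": 3.3, "tz": 0, "rx": 0, "ry": 0, "rz": 0.058},
    {"tx": -4.2, "ty": 3.1, "tz": 0, "rx": 0, "ry": 0, "rz": 0.058},
    {"tx": -4.4, "ty": 2.8, "tz": 0, "rx": 0, "ry": 0, "rz": 0.058}
  ]
}}

```text
time: 5.3
tool_pos: [612.1, 121.6, 27.9]
tcp_rot: [3.14, 0.0, 1.348]
contact_force: [2.2, -0.8, -1.1]
grip_width: 0.7
finger_force: 0.9
```

{"api": "carry_out", "payload": {
  "plan": [
    {"tx": -2.3, "ty": 1.3, "tz": 0, "rx": 0, "ry": 0, "rz": 0.029},
    {"tx": -2.3, "ty": 1.3, "tz": 0, "rx": 0, "ry": 0, "rz": 0.029},
    {"tx": -2.4, "ty": 1.2, "tz": 0, "rx": 0, "ry": 0, "rz": 0.029},
    {"tx": -2.4, "ty": 1.1, "tz": 0, "rx": 0, "ry": 0, "rz": 0.029},
    {"tx": -2.4, "ty": 1, "tz": 0, "rx": 0, "ry": 0, "rz": 0.029},
    {"tx": -2.4, "ty": 1, "tz": 0, "rx": 0, "ry": 0, "rz": 0.029},
    {"tx": -2.5, "ty": 0.9, "tz": 0, "rx": 0, "ry": 0, "rz": 0.029},
    {"tx": -2.5, "ty": 0.8, "tz": 0, "rx": 0, "ry": 0, "rz": 0.029}
  ]
}}

```text
time: 6.1
tool_pos: [592.8, 130.5, 27.9]
tcp_rot: [3.14, 0.0, 1.583]
contact_force: [3.3, -2.4, -0.6]
grip_width: 0.5
finger_force: 2.0
```

{"api": "carry_out", "payload": {
  "plan": [
    {"tx": -2.5, "ty": 0.7, "tz": 0, "rx": 0, "ry": 0, "rz": 0.029},
    {"tx": -2.5, "ty": 0.7, "tz": 0, "rx": 0, "ry": 0, "rz": 0.029},
    {"tx": -2.5, "ty": 0.6, "tz": 0, "rx": 0, "ry": 0, "rz": 0.029},
    {"tx": -2.5, "ty": 0.6, "tz": 0, "rx": 0, "ry": 0, "rz": 0.029}
  ]
}}

```text
time: 6.5
tool_pos: [583.7, 133.1, 28.0]
tcp_rot: [3.138, 0.0, 1.699]
contact_force: [7.0, -2.6, -2.3]
grip_width: 0.5
finger_force: 3.4
```

{"api": "carry_out", "payload": {
  "plan": [
    {"tx": -2.6, "ty": 0.5, "tz": 0, "rx": 0, "ry": 0, "rz": 0.029},
    {"tx": -2.6, "ty": 0.4, "tz": 0, "rx": 0, "ry": 0, "rz": 0.029}
  ]
}}

```text
time: 6.7
tool_pos: [579.1, 134.0, 28.1]
tcp_rot: [3.137, 0.001, 1.757]
contact_force: [9.4, -2.5, -2.1]
grip_width: 0.8
finger_force: 3.8
```

{"api": "carry_out", "payload": {
  "plan": [
    {"tx": -2, "ty": 0.3, "tz": 0, "rx": 0, "ry": 0, "rz": 0.025},
    {"tx": -2, "ty": 0.3, "tz": 0, "rx": 0, "ry": 0, "rz": 0.02},
    {"tx": 0, "ty": 0, "tz": 0, "rx": 0, "ry": 0, "rz": 0}
  ]
}}

```text
time: 7.0
tool_pos: [575.0, 134.6, 28.2]
tcp_rot: [3.137, 0.001, 1.802]
contact_force: [7.9, -2.0, -2.7]
grip_width: 0.4
finger_force: 3.4
```

{"api": "carry_out", "payload": {
  "plan": [
    {"tx": -1.5, "ty": 0.3, "tz": 0, "rx": 0, "ry": 0, "rz": 0.02},
    {"tx": 0, "ty": 0, "tz": 0, "rx": 0, "ry": 0, "rz": 0}
  ]
}}

```text
time: 7.2
tool_pos: [573.6, 135.0, 28.3]
tcp_rot: [3.137, 0.001, 1.821]
contact_force: [7.1, -2.3, -1.3]
grip_width: 0.3
finger_force: 3.5
```

{"api": "carry_out", "payload": {
  "plan": [
    {"tx": -1.5, "ty": 0, "tz": 0, "rx": 0, "ry": 0, "rz": 0},
    {"tx": 0, "ty": 0, "tz": 0, "rx": 0, "ry": 0, "rz": 0}
  ]
}}

```text
time: 7.4
tool_pos: [572.3, 134.9, 28.3]
tcp_rot: [3.137, 0.001, 1.821]
contact_force: [7.8, -2.9, -1.5]
grip_width: 0.5
finger_force: 3.7
```

{"api": "carry_out", "payload": {
  "plan": [
    {"tx": -1, "ty": 0, "tz": 0, "rx": 0, "ry": 0, "rz": 0},
    {"tx": 0, "ty": 0, "tz": 0, "rx": 0, "ry": 0, "rz": 0}
  ]
}}

```text
time: 7.6
tool_pos: [571.5, 134.9, 28.4]
tcp_rot: [3.136, 0.001, 1.821]
contact_force: [8.5, -2.4, -1.5]
grip_width: 0.4
finger_force: 3.9
```

{"api": "carry_out", "payload": {
  "plan": [
    {"tx": -1, "ty": 0, "tz": 0, "rx": 0, "ry": 0, "rz": 0},
    {"tx": 0, "ty": 0, "tz": 0, "rx": 0, "ry": 0, "rz": 0}
  ]
}}

```text
time: 7.8
tool_pos: [570.8, 134.9, 28.5]
tcp_rot: [3.136, 0.001, 1.821]
contact_force: [9.3, -3.0, -1.6]
grip_width: 0.7
finger_force: 4.2
```

{"api": "carry_out", "payload": {
  "plan": [
    {"tx": -1, "ty": 0, "tz": 0, "rx": 0, "ry": 0, "rz": 0},
    {"tx": 0, "ty": 0, "tz": 0, "rx": 0, "ry": 0, "rz": 0}
  ]
}}

```text
time: 8.0
tool_pos: [570.4, 134.8, 28.6]
tcp_rot: [3.134, 0.002, 1.821]
contact_force: [11.2, -2.3, -2.6]
grip_width: 0.8
finger_force: 4.9
```

{"api": "carry_out", "payload": {
  "plan": [
    {"tx": -1, "ty": 0, "tz": 0, "rx": 0, "ry": 0, "rz": 0},
    {"tx": 0, "ty": 0, "tz": 0, "rx": 0, "ry": 0, "rz": 0}
  ]
}}

```text
time: 8.2
tool_pos: [570.3, 134.8, 28.8]
tcp_rot: [3.132, 0.002, 1.821]
contact_force: [13.8, -2.1, -4.2]
grip_width: 0.5
finger_force: 5.9
```

{"api": "carry_out", "payload": {
  "plan": [
    {"tx": -1, "ty": 0, "tz": 0, "rx": 0, "ry": 0, "rz": 0},
    {"tx": 0, "ty": 0, "tz": 0, "rx": 0, "ry": 0, "rz": 0}
  ]
}}

```text
time: 8.4
tool_pos: [570.1, 134.8, 28.9]
tcp_rot: [3.131, 0.002, 1.821]
contact_force: [15.4, -3.0, -5.6]
grip_width: 0.5
finger_force: 7.0
```

The last 1 mm commanded moved the tool only about 0.15 mm while the force rose, so the left handle is on its hard stop. I'll retract and go to the right clamp.

{"api": "carry_out", "payload": {
  "plan": [
    {"tx": 8, "ty": 2, "tz": 0, "rx": 0, "ry": 0, "rz": 0},
    {"tx": 15, "ty": 4, "tz": 0, "rx": 0, "ry": 0, "rz": 0},
    {"tx": 4, "ty": 0, "tz": 25, "rx": 0, "ry": 0, "rz": 0},
    {"tx": 4, "ty": 0, "tz": 30, "rx": 0, "ry": 0, "rz": 0},
    {"tx": 4, "ty": -10, "tz": 20, "rx": 0, "ry": 0, "rz": -0.1},
    {"tx": 10, "ty": -22, "tz": 0, "rx": 0, "ry": 0, "rz": -0.12},
    {"tx": 10, "ty": -22, "tz": 0, "rx": 0, "ry": 0, "rz": -0.12},
    {"tx": 10, "ty": -22, "tz": 0, "rx": 0, "ry": 0, "rz": -0.12},
    {"tx": 10, "ty": -22, "tz": 0, "rx": 0, "ry": 0, "rz": -0.12},
    {"tx": 10, "ty": -22, "tz": 0, "rx": 0, "ry": 0, "rz": -0.12},
    {"tx": 10, "ty": -22, "tz": 0, "rx": 0, "ry": 0, "rz": -0.12},
    {"tx": 10, "ty": -22, "tz": 0, "rx": 0, "ry": 0, "rz": -0.12}
  ]
}}

```text
time: 9.6
tool_pos: [669.4, -23.0, 102.0]
tcp_rot: [-3.138, 0.001, 0.876]
contact_force: [0.0, 0.0, -0.0]
grip_width: 0.4
finger_force: 0.0
```

{"api": "carry_out", "payload": {
  "plan": [
    {"tx": 7, "ty": -25, "tz": 0, "rx": 0, "ry": 0, "rz": -0.12},
    {"tx": 7, "ty": -25, "tz": 0, "rx": 0, "ry": 0, "rz": -0.12},
    {"tx": 7, "ty": -25, "tz": 0, "rx": 0, "ry": 0, "rz": -0.12},
    {"tx": 6, "ty": -25, "tz": 0, "rx": 0, "ry": 0, "rz": -0.12},
    {"tx": 0, "ty": 0, "tz": 0, "rx": 0, "ry": 0, "rz": 0},
    {"tx": 0, "ty": 0, "tz": 0, "rx": 0, "ry": 0, "rz": 0}
  ]
}}

```text
time: 10.2
tool_pos: [696.4, -122.5, 101.9]
tcp_rot: [-3.139, 0.002, 0.401]
contact_force: [0.2, 1.2, -0.3]
grip_width: 0.5
finger_force: 0.0
```

```bash
python3 - <<'E'
from h import *
import cv2
a=bot.capture("top")[180:330,270:470,::-1]
cv2.imwrite("pics/t3.png",cv2.resize(a,None,fx=4,fy=4,interpolation=cv2.INTER_CUBIC))
o=bot.get_obs();print(o["tool_pos"],o["tcp_rot"],o["joint_positions"])
E
```

```text
[ 696.48046719 -121.85668882  102.05610992] [-3.13936937e+00  1.47035222e-03  4.01958218e-01] [-2.81831483e-01  7.82975754e-01  1.10209671e+00  8.34818988e-04
  1.25906461e+00  8.86751204e-01]
```

View pics/t3.png

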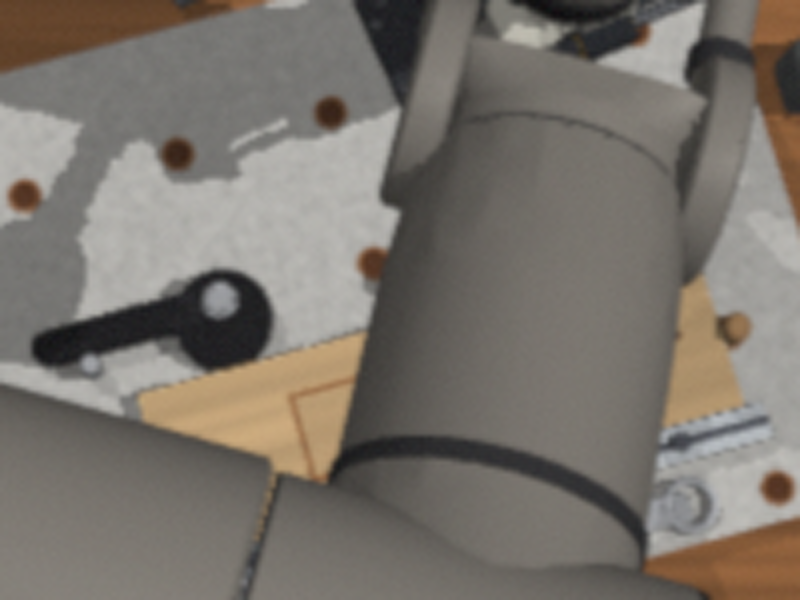

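The left handle now lies parallel to the fence, against its peg at (92,364). I'll move to the right handle's pushing side and descend.

{"api": "carry_out", "payload": {
  "plan": [
    {"tx": 9, "ty": -18, "tz": 0, "rx": 0, "ry": 0, "rz": -0.018},
    {"tx": 0, "ty": 0, "tz": 0, "rx": 0, "ry": 0, "rz": 0},
    {"tx": 0, "ty": 0, "tz": -25, "rx": 0, "ry": 0, "rz": 0},
    {"tx": 0, "ty": 0, "tz": -25, "rx": 0, "ry": 0, "rz": 0},
    {"tx": 0, "ty": 0, "tz": -17, "rx": 0, "ry": 0, "rz": 0},
    {"tx": 0, "ty": 0, "tz": -7, "rx": 0, "ry": 0, "rz": 0},
    {"tx": 0, "ty": 0, "tz": 0, "rx": 0, "ry": 0, "rz": 0}
  ]
}}

```text
time: 10.95
tool_pos: [705.4, -139.7, 27.7]
tcp_rot: [-3.14, 0.002, 0.383]
contact_force: [-0.3, 0.2, -0.6]
grip_width: 0.4
finger_force: 0.0
```

{"api": "carry_out", "payload": {
  "plan": [
    {"tx": -2, "ty": 5.5, "tz": 0, "rx": 0, "ry": 0, "rz": 0},
    {"tx": -2, "ty": 5.5, "tz": 0, "rx": 0, "ry": 0, "rz": 0},
    {"tx": -2, "ty": 5, "tz": 0, "rx": 0, "ry": 0, "rz": 0},
    {"tx": -0.5, "ty": 5.4, "tz": 0, "rx": 0, "ry": 0, "rz": 0.06},
    {"tx": -0.8, "ty": 5.3, "tz": 0, "rx": 0, "ry": 0, "rz": 0.06},
    {"tx": -1.1, "ty": 5.3, "tz": 0, "rx": 0, "ry": 0, "rz": 0.06},
    {"tx": -1.4, "ty": 5.2, "tz": 0, "rx": 0, "ry": 0, "rz": 0.06},
    {"tx": -1.7, "ty": 5.1, "tz": 0, "rx": 0, "ry": 0, "rz": 0.06},
    {"tx": -2, "ty": 5, "tz": 0, "rx": 0, "ry": 0, "rz": 0.06}
  ]
}}

```text
time: 11.85
tool_pos: [693.2, -93.6, 29.8]
tcp_rot: [3.14, -0.001, 0.744]
contact_force: [1.0, -1.8, 0.2]
grip_width: 0.7
finger_force: 0.6
```

{"api": "carry_out", "payload": {
  "plan": [
    {"tx": -2.3, "ty": 4.9, "tz": 0, "rx": 0, "ry": 0, "rz": 0.06},
    {"tx": -2.6, "ty": 4.7, "tz": 0, "rx": 0, "ry": 0, "rz": 0.06},
    {"tx": -2.9, "ty": 4.5, "tz": 0, "rx": 0, "ry": 0, "rz": 0.06},
    {"tx": -3.2, "ty": 4.4, "tz": 0, "rx": 0, "ry": 0, "rz": 0.06},
    {"tx": -3.4, "ty": 4.2, "tz": 0, "rx": 0, "ry": 0, "rz": 0.06},
    {"tx": -3.7, "ty": 4, "tz": 0, "rx": 0, "ry": 0, "rz": 0.06},
    {"tx": -3.9, "ty": 3.7, "tz": 0, "rx": 0, "ry": 0, "rz": 0.06},
    {"tx": -4.1, "ty": 3.5, "tz": 0, "rx": 0, "ry": 0, "rz": 0.06},
    {"tx": -4.3, "ty": 3.2, "tz": 0, "rx": 0, "ry": 0, "rz": 0.06}
  ]
}}

```text
time: 12.75
tool_pos: [662.9, -56.5, 29.9]
tcp_rot: [3.139, 0.0, 1.285]
contact_force: [1.0, -1.2, 0.9]
grip_width: 0.5
finger_force: 0.7
```

{"api": "carry_out", "payload": {
  "plan": [
    {"tx": -2.3, "ty": 1.5, "tz": 0, "rx": 0, "ry": 0, "rz": 0.03},
    {"tx": -2.3, "ty": 1.5, "tz": 0, "rx": 0, "ry": 0, "rz": 0.03},
    {"tx": -2.3, "ty": 1.4, "tz": 0, "rx": 0, "ry": 0, "rz": 0.03},
    {"tx": -2.4, "ty": 1.3, "tz": 0, "rx": 0, "ry": 0, "rz": 0.03},
    {"tx": -2.4, "ty": 1.2, "tz": 0, "rx": 0, "ry": 0, "rz": 0.03},
    {"tx": -2.4, "ty": 1.2, "tz": 0, "rx": 0, "ry": 0, "rz": 0.03},
    {"tx": -2.5, "ty": 1.1, "tz": 0, "rx": 0, "ry": 0, "rz": 0.03},
    {"tx": -2.5, "ty": 1, "tz": 0, "rx": 0, "ry": 0, "rz": 0.03}
  ]
}}

```text
time: 13.55
tool_pos: [643.6, -46.5, 29.4]
tcp_rot: [3.14, 0.0, 1.524]
contact_force: [1.7, -1.6, 5.0]
grip_width: 0.8
finger_force: 2.5
```

{"api": "carry_out", "payload": {
  "plan": [
    {"tx": -2.5, "ty": 0.9, "tz": 0, "rx": 0, "ry": 0, "rz": 0.03},
    {"tx": -2.5, "ty": 0.9, "tz": 0, "rx": 0, "ry": 0, "rz": 0.03}
  ]
}}

```text
time: 13.75
tool_pos: [638.6, -44.7, 29.4]
tcp_rot: [3.14, 0.0, 1.584]
contact_force: [2.0, -1.3, 5.5]
grip_width: 0.2
finger_force: 2.6
```

```bash
python3 - <<'E'
from plant import bot
import cv2
cv2.imwrite("pics/s4.png",cv2.resize(bot.capture("scene")[170:370,160:440,::-1],None,fx=2.8,fy=2.8))
print(bot.get_obs()["tool_pos"],bot.get_obs()["contact_force"])
E
```

```text
[638.28959057 -44.62299076  29.32045894] [ 1.45699586 -0.89146934  4.89081182]
```

View pics/s4.png

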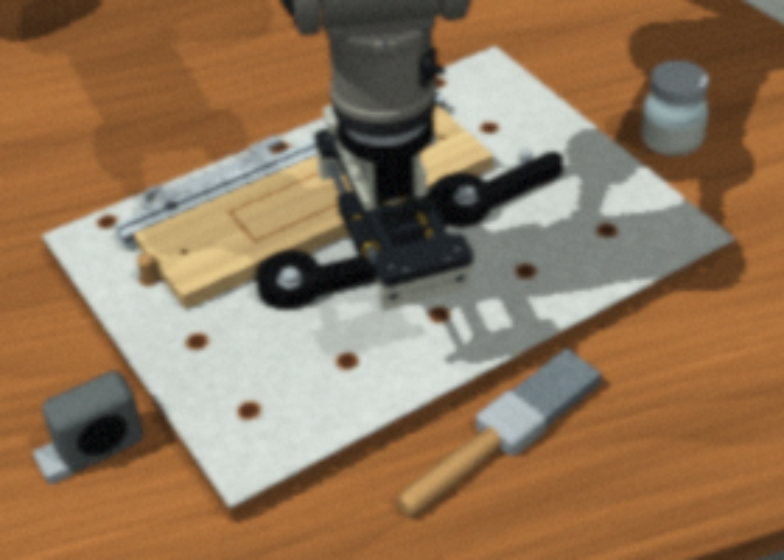

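The right handle is nearly parallel to the fence, and nothing else is touched. The tool does feel 5 N upward, so I'll ease up 2 mm.

{"api": "carry_out", "payload": {
  "plan": [
    {"tx": 0, "ty": 0, "tz": 2, "rx": 0, "ry": 0, "rz": 0},
    {"tx": 0, "ty": 0, "tz": 0, "rx": 0, "ry": 0, "rz": 0}
  ]
}}

```text
time: 14.0
tool_pos: [637.7, -44.5, 30.5]
tcp_rot: [-3.14, -0.0, 1.582]
contact_force: [0.2, 0.2, 0.8]
grip_width: 0.9
finger_force: 0.6
```

{"api": "carry_out", "payload": {
  "plan": [
    {"tx": -2.5, "ty": 0.8, "tz": 0, "rx": 0, "ry": 0, "rz": 0.03},
    {"tx": -2.6, "ty": 0.8, "tz": 0, "rx": 0, "ry": 0, "rz": 0.03},
    {"tx": -2.6, "ty": 0.6, "tz": 0, "rx": 0, "ry": 0, "rz": 0.03},
    {"tx": -2.6, "ty": 0.6, "tz": 0, "rx": 0, "ry": 0, "rz": 0.03},
    {"tx": -2.6, "ty": 0.5, "tz": 0, "rx": 0, "ry": 0, "rz": 0.03}
  ]
}}

```text
time: 14.5
tool_pos: [626.2, -41.4, 31.2]
tcp_rot: [3.139, 0.001, 1.734]
contact_force: [6.7, 0.0, 0.7]
grip_width: 0.7
finger_force: 2.7
```

{"api": "carry_out", "payload": {
  "plan": [
    {"tx": -2, "ty": 0.4, "tz": 0, "rx": 0, "ry": 0, "rz": 0.03},
    {"tx": -2, "ty": 0.3, "tz": 0, "rx": 0, "ry": 0, "rz": 0.03},
    {"tx": -2, "ty": 0.3, "tz": 0, "rx": 0, "ry": 0, "rz": 0.02},
    {"tx": 0, "ty": 0, "tz": 0, "rx": 0, "ry": 0, "rz": 0}
  ]
}}

```text
time: 14.9
tool_pos: [620.7, -40.4, 31.6]
tcp_rot: [3.138, 0.001, 1.814]
contact_force: [7.2, 0.1, 2.0]
grip_width: 0.0
finger_force: 2.9
```

{"api": "carry_out", "payload": {
  "plan": [
    {"tx": -1.5, "ty": 0, "tz": 0, "rx": 0, "ry": 0, "rz": 0.01},
    {"tx": -1.5, "ty": 0, "tz": 0, "rx": 0, "ry": 0, "rz": 0},
    {"tx": -1, "ty": 0, "tz": 0, "rx": 0, "ry": 0, "rz": 0},
    {"tx": 0, "ty": 0, "tz": 0, "rx": 0, "ry": 0, "rz": 0}
  ]
}}

```text
time: 15.3
tool_pos: [617.5, -40.5, 32.0]
tcp_rot: [3.136, 0.002, 1.823]
contact_force: [7.6, 0.3, 2.8]
grip_width: 0.8
finger_force: 3.7
```

{"api": "carry_out", "payload": {
  "plan": [
    {"tx": -1, "ty": 0, "tz": 0, "rx": 0, "ry": 0, "rz": 0},
    {"tx": -1, "ty": 0, "tz": 0, "rx": 0, "ry": 0, "rz": 0},
    {"tx": 0, "ty": 0, "tz": 0, "rx": 0, "ry": 0, "rz": 0}
  ]
}}

```text
time: 15.6
tool_pos: [616.0, -40.5, 32.2]
tcp_rot: [3.135, 0.002, 1.823]
contact_force: [8.5, -0.4, 1.9]
grip_width: 0.2
finger_force: 4.0
```

{"api": "carry_out", "payload": {
  "plan": [
    {"tx": -1, "ty": 0, "tz": 0, "rx": 0, "ry": 0, "rz": 0},
    {"tx": 0, "ty": 0, "tz": 0, "rx": 0, "ry": 0, "rz": 0}
  ]
}}

```text
time: 15.8
tool_pos: [614.9, -40.6, 32.2]
tcp_rot: [3.136, 0.002, 1.823]
contact_force: [8.6, -0.0, 3.0]
grip_width: 0.6
finger_force: 4.1
```

{"api": "carry_out", "payload": {
  "plan": [
    {"tx": -1, "ty": 0, "tz": 0, "rx": 0, "ry": 0, "rz": 0},
    {"tx": 0, "ty": 0, "tz": 0, "rx": 0, "ry": 0, "rz": 0}
  ]
}}

```text
time: 16.0
tool_pos: [614.1, -40.7, 32.3]
tcp_rot: [3.135, 0.003, 1.823]
contact_force: [9.3, -0.2, 2.9]
grip_width: 0.4
finger_force: 4.2
```

{"api": "carry_out", "payload": {
  "plan": [
    {"tx": -1, "ty": 0, "tz": 0, "rx": 0, "ry": 0, "rz": 0},
    {"tx": 0, "ty": 0, "tz": 0, "rx": 0, "ry": 0, "rz": 0}
  ]
}}

```text
time: 16.2
tool_pos: [613.4, -40.7, 32.4]
tcp_rot: [3.134, 0.003, 1.823]
contact_force: [9.8, 0.2, 2.4]
grip_width: 0.6
finger_force: 4.4
```

{"api": "carry_out", "payload": {
  "plan": [
    {"tx": -1, "ty": 0, "tz": 0, "rx": 0, "ry": 0, "rz": 0},
    {"tx": 0, "ty": 0, "tz": 0, "rx": 0, "ry": 0, "rz": 0}
  ]
}}

```text
time: 16.4
tool_pos: [612.8, -40.7, 32.5]
tcp_rot: [3.134, 0.003, 1.823]
contact_force: [11.8, -1.2, 2.5]
grip_width: 0.7
finger_force: 4.6
```

{"api": "carry_out", "payload": {
  "plan": [
    {"tx": -1, "ty": 0, "tz": 0, "rx": 0, "ry": 0, "rz": 0},
    {"tx": 0, "ty": 0, "tz": 0, "rx": 0, "ry": 0, "rz": 0}
  ]
}}

```text
time: 16.6
tool_pos: [612.5, -40.7, 32.8]
tcp_rot: [3.132, 0.004, 1.823]
contact_force: [13.2, 0.1, 2.3]
grip_width: 0.6
finger_force: 5.2
```

{"api": "carry_out", "payload": {
  "plan": [
    {"tx": -1, "ty": 0, "tz": 0, "rx": 0, "ry": 0, "rz": 0},
    {"tx": 0, "ty": 0, "tz": 0, "rx": 0, "ry": 0, "rz": 0}
  ]
}}

```text
time: 16.8
tool_pos: [612.1, -40.7, 33.0]
tcp_rot: [3.13, 0.004, 1.823]
contact_force: [13.4, 2.0, 2.4]
grip_width: 0.4
finger_force: 5.7
```

{"api": "carry_out", "payload": {
  "plan": [
    {"tx": -1, "ty": 0, "tz": 0, "rx": 0, "ry": 0, "rz": 0},
    {"tx": 0, "ty": 0, "tz": 0, "rx": 0, "ry": 0, "rz": 0}
  ]
}}

```text
time: 17.0
tool_pos: [611.7, -40.7, 33.3]
tcp_rot: [3.129, 0.005, 1.823]
contact_force: [14.9, 1.0, 3.2]
grip_width: 0.3
finger_force: 6.3
```

{"api": "carry_out", "payload": {
  "plan": [
    {"tx": -1, "ty": 0, "tz": 0, "rx": 0, "ry": 0, "rz": 0},
    {"tx": 0, "ty": 0, "tz": 0, "rx": 0, "ry": 0, "rz": 0}
  ]
}}

```text
time: 17.2
tool_pos: [611.4, -40.7, 33.6]
tcp_rot: [3.128, 0.005, 1.823]
contact_force: [16.6, 1.7, 4.2]
grip_width: 0.8
finger_force: 6.9
```

{"api": "carry_out", "payload": {
  "plan": [
    {"tx": -1, "ty": 0, "tz": 0, "rx": 0, "ry": 0, "rz": 0},
    {"tx": 0, "ty": 0, "tz": 0, "rx": 0, "ry": 0, "rz": 0},
    {"tx": 0, "ty": 0, "tz": 0, "rx": 0, "ry": 0, "rz": 0}
  ]
}}

```text
time: 17.5
tool_pos: [611.0, -40.7, 33.8]
tcp_rot: [3.126, 0.005, 1.823]
contact_force: [17.9, 2.9, 4.3]
grip_width: 0.3
finger_force: 7.5
```

The force now rises with almost no travel, so the right handle is on its stop too. I'll retract and clear the view.

{"api": "carry_out", "payload": {
  "plan": [
    {"tx": 8, "ty": 2, "tz": 0, "rx": 0, "ry": 0, "rz": 0},
    {"tx": 15, "ty": 4, "tz": 0, "rx": 0, "ry": 0, "rz": 0},
    {"tx": 10, "ty": 0, "tz": 10, "rx": 0, "ry": 0, "rz": 0},
    {"tx": 4, "ty": 0, "tz": 30, "rx": 0, "ry": 0, "rz": 0},
    {"tx": 0, "ty": 0, "tz": 40, "rx": 0, "ry": 0, "rz": 0},
    {"tx": 0, "ty": -10, "tz": 40, "rx": 0, "ry": 0, "rz": -0.1},
    {"tx": -20, "ty": -25, "tz": 30, "rx": 0, "ry": 0, "rz": -0.1},
    {"tx": -20, "ty": -30, "tz": 20, "rx": 0, "ry": 0, "rz": -0.1},
    {"tx": -25, "ty": -30, "tz": 0, "rx": 0, "ry": 0, "rz": -0.1},
    {"tx": -25, "ty": -30, "tz": 0, "rx": 0, "ry": 0, "rz": -0.1},
    {"tx": -25, "ty": -30, "tz": 0, "rx": 0, "ry": 0, "rz": -0.1},
    {"tx": -25, "ty": -30, "tz": 0, "rx": 0, "ry": 0, "rz": -0.1}
  ]
}}

```text
time: 18.7
tool_pos: [498.9, -219.5, 199.9]
tcp_rot: [-3.138, -0.0, 1.119]
contact_force: [0.2, -1.3, 0.6]
grip_width: 0.2
finger_force: 0.0
```

{"api": "carry_out", "payload": {
  "plan": [
    {"tx": -25, "ty": -30, "tz": 0, "rx": 0, "ry": 0, "rz": -0.1},
    {"tx": -25, "ty": -30, "tz": 0, "rx": 0, "ry": 0, "rz": -0.1},
    {"tx": -25, "ty": -30, "tz": 0, "rx": 0, "ry": 0, "rz": -0.1},
    {"tx": -25, "ty": -30, "tz": 0, "rx": 0, "ry": 0, "rz": -0.1},
    {"tx": -25, "ty": -30, "tz": 0, "rx": 0, "ry": 0, "rz": -0.1},
    {"tx": -25, "ty": -30, "tz": 0, "rx": 0, "ry": 0, "rz": 0},
    {"tx": -25, "ty": -30, "tz": 0, "rx": 0, "ry": 0, "rz": 0},
    {"tx": -25, "ty": -30, "tz": 0, "rx": 0, "ry": 0, "rz": 0},
    {"tx": 0, "ty": 0, "tz": 0, "rx": 0, "ry": 0, "rz": 0},
    {"tx": 0, "ty": 0, "tz": 0, "rx": 0, "ry": 0, "rz": 0}
  ]
}}

```text
time: 19.7
tool_pos: [300.4, -458.5, 199.8]
tcp_rot: [-3.138, -0.001, 0.621]
contact_force: [0.2, -0.0, 1.3]
grip_width: 0.5
finger_force: 0.0
```

```bash
python3 - <<'E'
from h import *
import cv2
a=bot.capture("top")[180:330,270:470,::-1]
cv2.imwrite("pics/t5.png",cv2.resize(a,None,fx=4,fy=4,interpolation=cv2.INTER_CUBIC))
o=bot.get_obs();print(o["time"],o["tool_pos"],o["contact_force"])
E
```

```text
19.75 [ 301.16578843 -458.05209833  199.99954135] [-0.25686484  0.17691814  0.07530366]
```

View pics/t5.png

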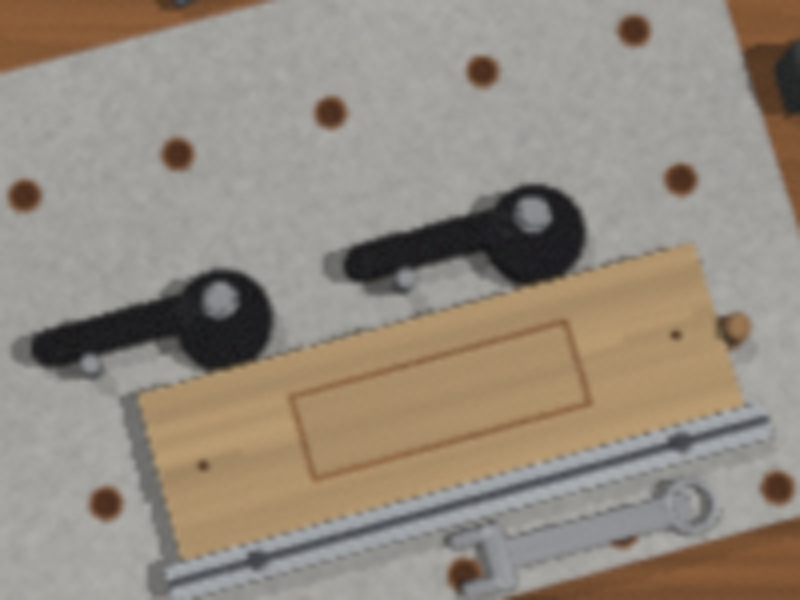

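Both handles sit identically on their pegs: each end is offset (-185, +50) px from its bolt. The panel lies flush along the fence by the dowel, and the spanner hasn't moved. I'll hand in the job.

```bash
python3 -c "
from plant import bot
print(bot.close_job())"
```

```text
the job is handed in; nothing more can be done
None
```

Both cam clamps are closed against their stop pegs and the panel looks tight along the fence with its end by the dowel; the job was handed in at about 20 s, with no verdict shown.

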